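Read an ingredient bin's code sticker with the stick scanner

ROBOT

A 7-joint arm with a two-finger parallel gripper is mounted at the origin on the work surface. World frame = base frame: x ahead of the robot, y to its left, z up, the work surface at z = 0. Lengths are in m, angles in rad, forces in N, time in s.
With the tool pointing down it reaches from about 0.4 to 0.9 m from the base axis. Payload 5.6 kg.
Tool frame: the origin (TCP) lies on the front face of the gripper's body, between the roots of the fingers; the fingertips stand 88 mm ahead of it and the grasp point (between the pads) lies 69 mm ahead of it; z points along the fingers, y is the line along which they close (so a half turn about z gives the same grasp; the last joint's range is limited). The gripper opens to 92 mm and grips with 3 to 60 N. Pads are 20 mm wide; open, the fingers measure 128 mm over their backs; the gripper's body (75 mm by 189 mm) begins 69 mm behind the grasp point.
Start: joints at [1.236, 0.468, -0.012, 1.603, 0.006, 1.071, -0.056], TCP at [0.187, -0.623, 0.303] pointing down, gripper open.
Joint ranges: [-2.53, 2.53], [-0.31, 2.02], [-1.57, 1.55], [0.28, 2.44], [-1.29, 4.43], [0.15, 1.84], [-2.92, 2.92]. Speed limits (rad/s): [2.57, 2.57, 3.14, 3.14, 3.14, 3.14, 3.14].

INTERFACE

Orientations are given as [roll, pitch, yaw] about the fixed x, y, z axes, in that order (R = Rz(yaw) Ry(pitch) Rx(roll)).
In Python, from cell import * gives the robot as it stands.
- The arm moves only by the tool drive_tool, never from a script. Its arguments are lists of equal length, an entry for each row: "travel": the shift along the tool's x, y, z in m, a list of three; "turn": the turn, a rotation vector about the tool's x, y, z in rad, a list of three. A call has 1 to 10 rows; each row shifts and turns the commanded pose from where the row before left it, along the tool's axes as they then stand; what a row does not reach is not made up. A row lasts 1/8 s, in which the tool goes at most 62.5 mm and 10.7 degrees, less where a joint would pass 70% of its speed; a pose out of reach is approached as far as the arm can. A call with a gripper value outside its range is refused whole. "claw" is the opening, from 0 (shut) to 1 (fully open), set as the call begins (left out, the last holds). The fingers move at their own pace and stop on an object; the grip force is fixed at half the most. Time passes only in rows, so rows that do not move let the fingers close. It gives the time, the measured TCP pose, the force, the opening and the grip force at its end, in the units of the state.
- observe(): the state, without advancing time (a new reading comes with each control period).
- capture(name): name is "side" or "top"; returns a dict with "frame" (480x640x3 uint8, red, green, blue), "fovy" (degrees; the focal length in pixels is half the picture's height over the tangent of half this angle, whatever the lens; pixels are square), "cx", "cy" (the principal point, pixels), "dist_coeffs" ([k1, k2, p1, p2, k3] as OpenCV has them; the pictures are not rectified), "R" (3x3) and "t" (3): a world point X has camera coordinates R X + t. Camera axes: x right, y down, z forward; pixel columns grow to the right and rows downward; lengths in m; the calibration is good to about 2 mm. A picture is of the moment at which its call begins. There is no depth.
- finish_job(): hands the job in; it is judged then, once.
Trained networks look in a picture, given as the dict that the camera call returned (one of the last four; its "shot" number tells which), for a name from the list of things; names that differ only in an ending like _2 or _b are one class to them, and where a whole thing is asked for, a point or a joint stands for the part that bears it (a point fixed in the world has none). Each returns a list of dicts, best first, with "score" (0 to 1); they miss things now and then, are a little off and sometimes report something else, mostly with a low value. They report only what shows in the picture. A call takes as long as a camera call. They do not tell look-alikes from the thing itself.
- search_frame(picture, query): "centre" ([column, row] in pixels, amid what is visible of it).
- landmark_of(picture, query): "centre" ([column, row] in pixels: a listed point, or the origin of a listed thing).
The state is a dict: "t": time; "q": joint angles; "joint_velocities": joint speeds; "effort": joint torques, N m; "eef_pos": TCP position; "tcp_rot": TCP orientation; "contact_force": force on the tool from outside, world axes, zero at the start; "wrist_torque": the same for the moment, N m; "gripper_width": opening from 0.0 (shut) to 1.0 (fully open); "grip_force": force on a finger pad.
Only numpy, scipy, OpenCV 4.12 (cv2) and the standard library are available. Lean on these libraries where they do the work, as an engineer would, in place of code of your own. Each camera call takes 0.05 s, during which the arm holds its last target. There are 200 camera calls.

TASK

Take the stick scanner straight up out of its holder on the bakery counter, then turn it to a slant so that its window end looks squarely at the code sticker on the sloping front of the ingredient bin: pointed at the middle of the sticker, window 5 to 10 cm away from it. Finish while still holding the scanner there, steady and up in the air, touching nothing with it. Do not shift the bin, the tub, the bowl, the jar or the tin.

Things in the scene. Friction and masses are not known exactly. Their poses are not given: they have to be found in the camera images.
- scanner_grip (a point): Where to pinch the loose stick scanner, from above: on its long axis, 40 mm below its upper end, 120 mm from its window end. Stick 160 mm long, about 160 g, its weight in the handle (centre of mass 108 mm from the window). Upper 85 mm: grey handle 30 mm (its x) by 24 mm (its y), pinch across the 24. Lower 75 mm: black head 36 x 26 mm. z runs from window to upper end, up at the start.
- scanner_window (a point): Centre of the glass window in the flat lower end of the scanner, the lower end of its long axis; same axes as scanner_grip. The scanner looks straight out of this end, along its own -z (straight down at the start).
- holder_rim (a point): Centre of the mouth of the scanner's holder, 70 mm above the counter: a grey upright pocket, inside 42 mm (its x) by 32 mm (its y), walls 5 mm, floor 8 mm above the counter, on a foot 100 x 90 x 8 mm, fixed. The scanner stands 62 mm deep in it with about 3 mm play all round.
- sticker (a point): Middle of the white 70 mm square sticker with a black code, on the bin's sloping front, 101 mm above the counter. z points squarely out of it: 45 degrees up and roughly towards the robot; x up the slope, y level. White bin with grey hatch and top, loose, 0.9 kg, 180 mm deep, 180 wide, 153 high; the front is upright to 50 mm, then slopes back at 45 degrees to the top. It may stand left or right.
- tub: Bystander: white plastic tub with flat lid, no sticker, 140 mm deep x 180 wide x 112 high, loose; origin at the centre of its underside. Stands on the side where the bin does not.
- bowl: Bystander: small steel bowl, 100 mm across, 50 high, loose, between bin and tub; origin at the centre of its underside.
- jar: Bystander: amber glass jar with steel cap, 64 mm across, 90 high, loose, at the robot's right; origin at the centre of its underside.
- tin: Bystander: round aluminium cake tin, 90 mm across, 35 high, two small side handles, loose, at the robot's left; origin at the centre of its underside.
Things that resemble listed ones, but are neither listed nor needed, are in the scene too. Leave any red look-alike of the part that bears scanner_grip alone.

How it is judged:
On the way:
1. the scanner is drawn right out of the holder in the grip: its window end at least 10 mm above the rim (height (world z) of scanner_window above 0.08 m and contact force between scanner and the fingers above 1 N), for 0.1 s.
At the end, for the whole second after the job is handed in: Scanner held in the fingers, still, window over 80 mm up, touching no holder, bin or bystander. It looks at the sticker's face, at most 30 degrees off square-on, its line of sight within 22 mm (its x and y) of the middle, window 30 to 130 mm away. Bin within 20 mm of its start (all of step 1 and contact force between scanner and bin below 0.1 N and contact force between scanner and holder below 0.1 N and contact force between scanner and tub below 0.1 N and angle between the z axis of scanner_window and the z axis of sticker, either way round below 0.52 rad and x of sticker in the frame of scanner_window between -0.022 and 0.022 m and y of sticker in the frame of scanner_window between -0.022 and 0.022 m and z of sticker in the frame of scanner_window between -0.13 and -0.03 m and z of scanner_window in the frame of sticker above 0.02 m and linear speed of scanner below 0.02 m/s and angular speed of scanner below 0.15 rad/s and distance of sticker from where it was at the start of the episode below 0.02 m and contact force between scanner and bowl below 0.1 N and contact force between scanner and jar below 0.1 N and contact force between scanner and tin below 0.1 N); the arm keeps its last pose, push and grip.
It fails at once if the bin is shifted by more than 20 mm (distance of sticker from where it was at the start of the episode above 0.02 m).
It fails at once if a bystander is shifted by more than 20 mm (distance of any of tub, bowl, jar, tin from where it was at the start of the episode above 0.02 m).
It also fails if it takes over 45 s, if anything falls off the work surface, if the arm or the gripper's body presses on something with over 40 N, if the wrist force passes 120 N, or if a joint passes its speed limit or range.

## Working session

There is one attempt and no reset: what is moved stays moved. The work goes in short steps, Python scripts to look and compute and a tool call to move; the robot and the scene stay as the last step left them, time stands still between calls to the robot, and variables do not carry over. Pictures are saved under pics/ and viewed, at most 10 in all, crops included, and the job is handed in when it is done.

Besides the shell and the picture viewer there is one more tool, called after "Request:" as name(argument=value, ...) on one line, values as JSON. drive_tool: Moves the arm, as the interface text tells. Its arguments: {"type":"object","properties":{"travel":{"type":"array"},"turn":{"type":"array"},"claw":{"type":"number"}},"required":["travel","turn"]}

```bash
ls; mkdir -p pics; cat > h.py <<'E'
from cell import *
import numpy as np, cv2
from scipy.spatial.transform import Rotation as Ro
def K(c):
    f=240/np.tan(np.radians(c["fovy"])/2); return np.array([[f,0,c["cx"]],[0,f,c["cy"]],[0,0,1.]])
def ray(c,p):
    u=cv2.undistortPoints(np.array([[p]],float),K(c),np.array(c["dist_coeffs"],float))[0,0]
    R=np.array(c["R"]);t=np.array(c["t"]); return -R.T@t, R.T@np.array([u[0],u[1],1])
def onz(c,p,z):
    o,d=ray(c,p); return o+d*(z-o[2])/d[2]
def tri(*cp):
    A=np.zeros((3,3));b=np.zeros(3);rs=[]
    for c,p in cp:
        o,d=ray(c,p);d=d/np.linalg.norm(d);P=np.eye(3)-np.outer(d,d);A+=P;b+=P@o;rs.append((o,P))
    x=np.linalg.solve(A,b); return x,[float(np.linalg.norm(P@(x-o))) for o,P in rs]
def proj(c,X):
    return cv2.projectPoints(np.array(X,float).reshape(-1,3),cv2.Rodrigues(np.array(c["R"]))[0],np.array(c["t"],float),K(c),np.array(c["dist_coeffs"],float))[0].reshape(-1,2)
E
python3 - <<'E'
from h import *
import pickle
cs={n:capture(n) for n in("side","top")}
pickle.dump(cs,open("c0.pkl","wb"))
for n,c in cs.items():
    cv2.imwrite(f"pics/{n}0.png",c["frame"][:,:,::-1])
    print(n,c["fovy"],c["dist_coeffs"],-np.array(c["R"]).T@c["t"])
    for q in["scanner_grip","scanner_window","holder_rim","sticker","tub","bowl","jar","tin"]:
        print(q,[(np.round(d["centre"]).tolist(),round(d["score"],2)) for d in landmark_of(c,q)][:4])
s=observe();print(s["eef_pos"],s["tcp_rot"],s["q"],s["t"])
E
```

```text
pics
side 42.380302632600994 [0.06417355 0.         0.         0.         0.        ] [ 0.44364861 -1.15819481  0.77915798]
scanner_grip [([297.0, 214.0], 0.98), ([237.0, 259.0], 0.93), ([249.0, 229.0], 0.9), ([292.0, 254.0], 0.87)]
scanner_window [([297.0, 304.0], 0.91), ([300.0, 261.0], 0.9), ([242.0, 305.0], 0.89)]
holder_rim [([253.0, 250.0], 0.84)]
sticker [([314.0, 193.0], 0.67)]
tub [([371.0, 350.0], 0.91), ([374.0, 280.0], 0.59)]
bowl []
jar [([246.0, 418.0], 0.84)]
tin [([239.0, 216.0], 0.92)]
top 48.24136007032018 [-0.00483038  0.          0.          0.          0.        ] [0.36967657 0.01394769 1.33945787]
scanner_grip [([364.0, 255.0], 0.76), ([360.0, 301.0], 0.71), ([288.0, 241.0], 0.6), ([315.0, 288.0], 0.54)]
scanner_window [([314.0, 283.0], 0.74), ([316.0, 285.0], 0.67), ([359.0, 301.0], 0.64), ([290.0, 249.0], 0.64)]
holder_rim [([314.0, 289.0], 0.91)]
sticker [([222.0, 222.0], 0.93)]
tub [([426.0, 204.0], 0.97)]
bowl [([332.0, 188.0], 0.63)]
jar [([488.0, 301.0], 0.9)]
tin [([196.0, 310.0], 0.98)]
[ 0.18695134 -0.62254916  0.30273162] [3.14149069e+00 1.26124628e-05 2.91710753e-01] [ 1.23599291  0.46744969 -0.01157402  1.60268406  0.00596142  1.07139217
 -0.05627956] 0.9
```

View pics/side0.png

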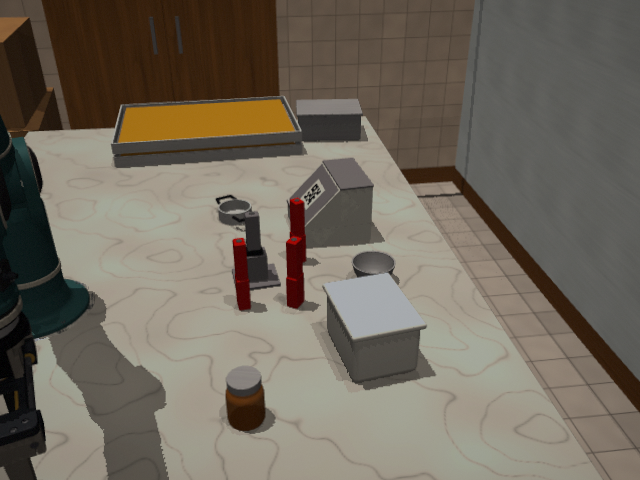

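View pics/top0.png

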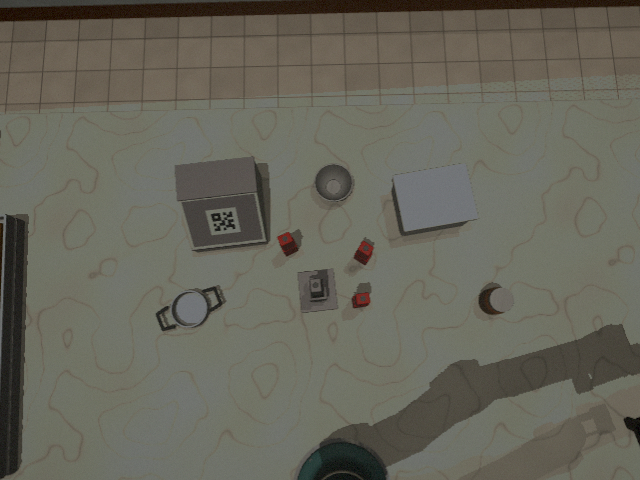

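The grey scanner stands in the holder at side (253,230) and top (318,287). It could be confused with three red look-alikes: side (240,272), (295,270), (297,230); top (360,299), (364,252), (288,243). By the description I choose the grey one in the holder, and I'll check it in a close crop.

```bash
python3 - <<'E'
from h import *
import pickle
cs=pickle.load(open("c0.pkl","rb"))
t=cs["top"]["frame"][255:325,280:380,::-1]; s=cs["side"]["frame"][190:320,180:390,::-1]
a=cv2.resize(t,(600,420),interpolation=cv2.INTER_CUBIC)[:, :400]; b=cv2.resize(s,None,fx=420/130,fy=420/130,interpolation=cv2.INTER_CUBIC)[:, :400]
im=np.hstack([a,b]);cv2.imwrite("pics/crop.png",im)
s,t=cs["side"],cs["top"]
print("rim",tri((s,[253,250]),(t,[314,289])))
print("stick",tri((s,[314,193]),(t,[222,222])),onz(t,[222,222],.101))
print("grip z.168-.04..",onz(t,[318,284],.168))
for n,p,z in[("tub",[426,204],0),("bowl",[334,185],.0),("jar",[488,301],0),("tin",[196,310],0),("red",[288,241],.12),("red",[364,250],.15),("red",[361,300],.12)]:print(n,onz(t,p,z))
E
```

```text
rim (array([0.46362107, 0.05208875, 0.07094255]), [0.0003039264751580364, 0.000303926475158052])
stick (array([0.62773034, 0.26510611, 0.10068983]), [0.003135764848715638, 0.0031357648487158295]) [0.62446729 0.26503373 0.101     ]
grip z.168-.04.. [0.46736456 0.04024462 0.168     ]
tub [ 0.67913783 -0.2370697   0.        ]
bowl [ 7.35436332e-01 -2.56234702e-03 -2.22044605e-16]
jar [ 0.42872143 -0.37647746  0.        ]
tin [0.42466975 0.34715121 0.        ]
red [0.57201549 0.10841696 0.12      ]
red [ 0.54232018 -0.06397498  0.15      ]
red [ 0.43287973 -0.05501015  0.12      ]
```

View pics/crop.png

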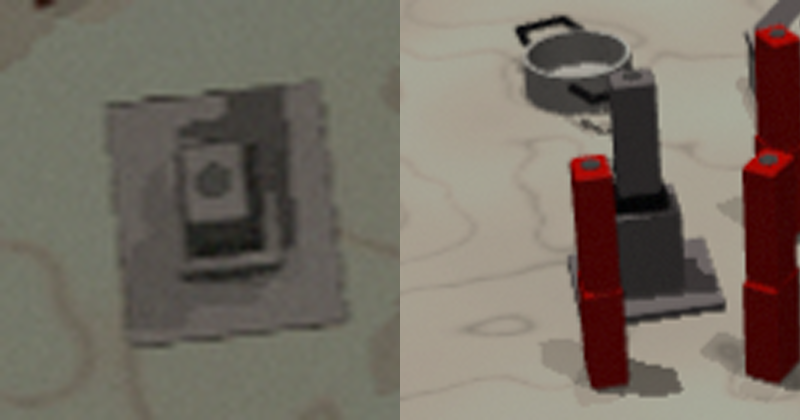

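The crop confirms it: the grey stick stands in the grey holder, with its top centre at top (315.7,285) and side (251.8,213). The red ones stand separately. Next I refine the scanner and sticker positions with a model overlay.

```bash
python3 - <<'E'
from h import *
import pickle
cs=pickle.load(open("c0.pkl","rb"));s,t=cs["side"],cs["top"]
top,r=tri((s,[251.8,212.9]),(t,[315.7,285]));print("scanner top",top,r)
P=onz(t,[315.7,285],.168);print(P)
st=tri((s,[314,193]),(t,[222,222]))[0]
yaw=.105
def outl(c0,Rm,a,b):return [np.array(c0)+Rm@np.array([x*a,y*b,0]) for x,y in((1,1),(1,-1),(-1,-1),(-1,1))]
def stR(psi):
    n=np.array([-np.cos(psi),-np.sin(psi),1])/2**.5; y=np.array([np.sin(psi),-np.cos(psi),0]); x=np.cross(y,n); return np.c_[x,y,n]
ims=[]
for n,c,(u,v) in(("t",t,(180,150)),("s",s,(210,150))):
    im=cv2.resize(np.ascontiguousarray(c["frame"][v:v+150,u:u+160,::-1]),None,fx=2.5*1,fy=2.5)
    def d(Q,col):cv2.polylines(im,[np.round((proj(c,Q)-[u,v]+.5)*2.5*8).astype(int)],True,col,1,cv2.LINE_AA,3)
    d(outl(st,stR(.105),.035,.035),(0,255,0))
    Rz=Ro.from_euler("z",yaw).as_matrix()
    d(outl([P[0],P[1],.168],Rz,.015,.012),(0,255,255)); d(outl([P[0],P[1],.083],Rz,.015,.012),(255,255,0))
    ims.append(im)
cv2.imwrite("pics/ov.png",np.hstack(ims))
E
```

```text
scanner top [0.46558742 0.04531537 0.16783443] [0.00025980458784281005, 0.0002598045878427735]
[0.46531331 0.04530433 0.168     ]
```

View pics/ov.png

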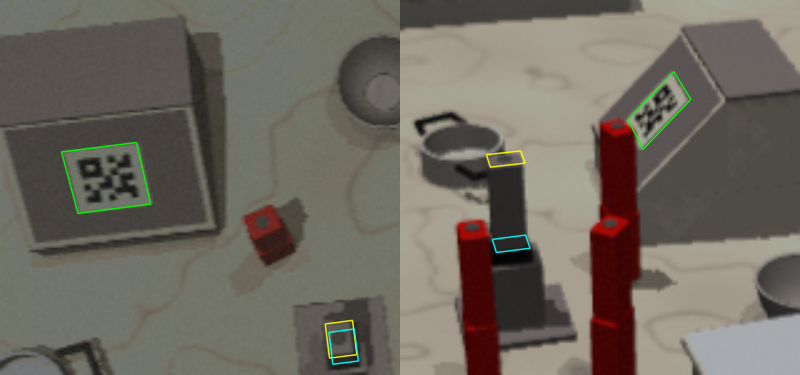

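Request:
drive_tool(travel=[[0.029,-0.035,0],[0.029,-0.035,0],[0.029,-0.035,0],[0.029,-0.035,0],[0.029,-0.035,0],[0.029,-0.035,0],[0.029,-0.035,0],[0.029,-0.035,0],[0.029,-0.035,0],[0.029,-0.035,0]], turn=[[0,0,0],[0,0,0],[0,0,0],[0,0,0],[0,0,0],[0,0,0],[0,0,0],[0,0,0],[0,0,0],[0,0,0]], claw=0.65)

```text
t: 2.15
eef_pos: [0.3645, -0.2026, 0.303]
tcp_rot: [3.141, -0.001, 0.292]
contact_force: [0.4, 0.0, -0.1]
gripper_width: 0.65
grip_force: 0.0
```

Request:
drive_tool(travel=[[0.029,-0.035,0],[0.029,-0.035,0],[0.029,-0.035,0],[0.029,-0.035,0],[0.029,-0.035,0],[0.02,-0.025,0],[0,0,0],[0,0,0],[0,0,0]], turn=[[0,0,0],[0,0,0],[0,0,0],[0,0,0],[0,0,0],[0,0,0.06],[0,0,0.06],[0,0,0.06],[0,0,0]])

```text
t: 3.28
eef_pos: [0.4646, 0.0351, 0.3028]
tcp_rot: [3.141, -0.0, 0.112]
contact_force: [0.7, 0.1, -0.3]
gripper_width: 0.652
grip_force: 0.0
```

```bash
cat > go.py <<'E'
from h import *
def go(pos,Rt):
    s=observe();R=Ro.from_euler("xyz",s["tcp_rot"])
    print("t",s["t"],"pos",np.round(s["eef_pos"],4),"rot",np.round(s["tcp_rot"],4),"q",np.round(s["q"],2),"F",np.round(s["contact_force"],1))
    print("local shift",np.round(R.inv().apply(np.array(pos)-s["eef_pos"]),4),"local rotvec",np.round((R.inv()*Rt).as_rotvec(),4))
E
python3 -c "
from go import *
go([.465,.045,.197],Ro.from_euler('xyz',[np.pi,0,.11]))"
```

```text
t 3.275 pos [0.4646 0.0351 0.3028] rot [ 3.1414e+00 -2.0000e-04  1.1250e-01] q [ 0.3   0.2  -0.5   2.01  0.12  0.96 -1.71] F [ 0.7  0.1 -0.3]
local shift [ 0.0015 -0.0098  0.1058] local rotvec [ 0.0002 -0.0002  0.0025]
```

Request:
drive_tool(travel=[[0.0015,-0.01,0],[0,0,0],[0,0,0.02],[0,0,0.02],[0,0,0.02],[0,0,0.02],[0,0,0.016],[0,0,0.01],[0,0,0],[0,0,0]], turn=[[0,0,0],[0,0,0],[0,0,0],[0,0,0],[0,0,0],[0,0,0],[0,0,0],[0,0,0],[0,0,0],[0,0,0]])

```text
t: 4.53
eef_pos: [0.4653, 0.0453, 0.1972]
tcp_rot: [3.142, -0.001, 0.112]
contact_force: [-0.1, 0.1, 0.5]
gripper_width: 0.651
grip_force: 0.0
```

Request:
drive_tool(travel=[[0,0,0],[0,0,0],[0,0,0],[0,0,0],[0,0,0],[0,0,0],[0,0,0]], turn=[[0,0,0],[0,0,0],[0,0,0],[0,0,0],[0,0,0],[0,0,0],[0,0,0]], claw=0)

```text
t: 5.4
eef_pos: [0.465, 0.0452, 0.1968]
tcp_rot: [3.142, -0.0, 0.112]
contact_force: [0.3, 0.1, 2.0]
gripper_width: 0.261
grip_force: 30.0
```

```bash
python3 - <<'E'
from go import *
go([.465,.045,.197],Ro.from_euler('xyz',[np.pi,0,.11]))
c=capture("side");cv2.imwrite("pics/g.png",cv2.resize(c["frame"][130:330,150:400,::-1],None,fx=2.5,fy=2.5))
E
```

```text
t 5.4 pos [0.465  0.0452 0.1968] rot [ 3.1415e+00 -1.0000e-04  1.1170e-01] q [ 0.23  0.36 -0.46  2.1   0.24  0.73 -1.85] F [0.3 0.1 2. ]
local shift [-0.      0.0002 -0.0002] local rotvec [ 0.0001 -0.0001  0.0017]
```

View pics/g.png

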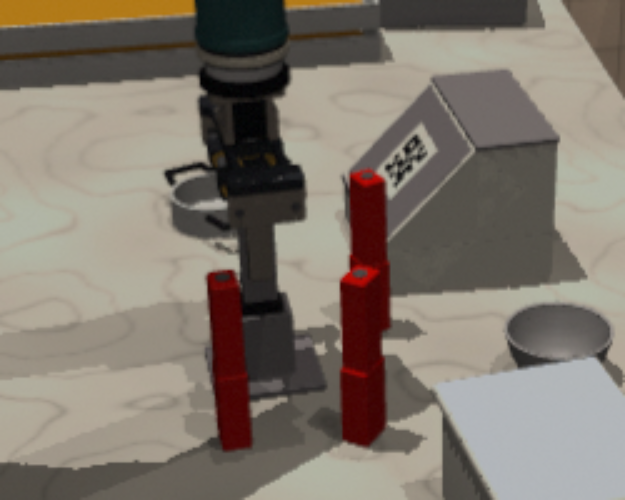

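The fingers hold the grey handle at crop (255,245), and the opening of 24 mm matches. Lifting now.

Request:
drive_tool(travel=[[0,0,-0.01],[0,0,-0.02],[0,0,-0.02],[0,0,-0.025],[0,0,-0.025],[0,0,-0.025],[0,0,-0.025],[0,0,-0.02],[0,0,-0.01],[0,0,0]], turn=[[0,0,0],[0,0,0],[0,0,0],[0,0,0],[0,0,0],[0,0,0],[0,0,0],[0,0,0],[0,0,0],[0,0,0]])

```text
t: 6.7
eef_pos: [0.4649, 0.0452, 0.377]
tcp_rot: [3.141, -0.001, 0.112]
contact_force: [0.2, -0.1, -2.4]
gripper_width: 0.257
grip_force: 30.0
```

```bash
cat >> go.py <<'E'
psi=.115; S=np.array([.6265,.265,.101])
def fin(dist,tilt=np.pi/4):
    n=np.array([-np.sin(tilt)*np.cos(psi),-np.sin(tilt)*np.sin(psi),np.cos(tilt)])
    y=np.array([np.sin(psi),-np.cos(psi),0]);z=-n
    return S+n*(dist+.189), Ro.from_matrix(np.c_[np.cross(y,z),y,z])
E
python3 - <<'E'
from go import *
p,R=fin(.075);print(p,R.as_euler("xyz"));go(p,R)
p,R=fin(.15);print(p);go(p,R)
E
```

```text
[0.44105685 0.24357953 0.28767619] [ 3.14159265 -0.78539816  0.115     ]
t 6.7 pos [0.4649 0.0452 0.377 ] rot [ 3.1413e+00 -7.0000e-04  1.1170e-01] q [ 0.32  0.12 -0.52  1.92  0.06  1.12 -1.69] F [ 0.2 -0.1 -2.4]
local shift [-0.0016 -0.1998  0.0892] local rotvec [ 0.0016  0.7847 -0.003 ]
[0.38837413 0.23749416 0.3407092 ]
t 6.7 pos [0.4649 0.0452 0.377 ] rot [ 3.1413e+00 -7.0000e-04  1.1170e-01] q [ 0.32  0.12 -0.52  1.92  0.06  1.12 -1.69] F [ 0.2 -0.1 -2.4]
local shift [-0.0546 -0.1996  0.0362] local rotvec [ 0.0016  0.7847 -0.003 ]
```

Request:
drive_tool(travel=[[0,-0.01,0],[0,-0.02,0],[0,-0.025,0],[0,-0.025,0],[0,-0.03,0],[0,-0.03,0],[0,-0.025,0],[0,-0.02,0],[0,-0.015,0],[0,0,0]], turn=[[0,0,0],[0,0,0],[0,0,0],[0,0,0],[0,0,0],[0,0,0],[0,0,0],[0,0,0],[0,0,0],[0,0,0]])

```text
t: 7.95
eef_pos: [0.442, 0.2451, 0.3762]
tcp_rot: [-3.141, 0.001, 0.114]
contact_force: [-0.2, -0.3, -1.2]
gripper_width: 0.26
grip_force: 30.0
```

Request:
drive_tool(travel=[[0,0,0],[0,0,0],[0,0,0],[0,0,0],[0,0,0],[0,0,0]], turn=[[0,0.05,0],[0,0.08,0],[0,0.1,0],[0,0.1,0],[0,0.07,0],[0,0,0]])

```text
t: 8.7
eef_pos: [0.4419, 0.2429, 0.3764]
tcp_rot: [3.14, -0.399, 0.112]
contact_force: [-0.8, -0.1, -1.0]
gripper_width: 0.259
grip_force: 30.0
```

```bash
python3 - <<'E'
from go import *
p,R=fin(.15);go(p,R)
E
```

```text
t 8.7 pos [0.4419 0.2429 0.3764] rot [ 3.1397 -0.399   0.1118] q [-0.02  0.05 -0.66  2.03  0.35  0.76 -2.35] F [-0.8 -0.1 -1. ]
local shift [-0.0635 -0.0006  0.0119] local rotvec [ 0.0036  0.3864 -0.0023]
```

Request:
drive_tool(travel=[[0,0,0],[0,0,0],[0,0,0],[0,0,0],[0,0,0],[0,0,0],[0,0,0]], turn=[[0,0.05,0],[0,0.08,0],[0,0.08,0],[0,0.08,0],[0,0.07,0],[0,0.025,0],[0,0,0]])

```text
t: 9.57
eef_pos: [0.4432, 0.24, 0.3801]
tcp_rot: [-3.141, -0.756, 0.109]
contact_force: [0.5, -0.7, -2.2]
gripper_width: 0.256
grip_force: 30.0
```

```bash
python3 - <<'E'
from go import *
for d in(.075,.1):p,R=fin(d);go(p,R)
E
```

```text
t 9.575 pos [0.4432 0.24   0.3801] rot [-3.1413 -0.7561  0.109 ] q [ 0.29 -0.03 -1.01  2.2   0.93  0.49 -2.92] F [ 0.5 -0.7 -2.2]
local shift [-0.0646 -0.0038  0.066 ] local rotvec [ 0.0038  0.0293 -0.0043]
t 9.575 pos [0.4432 0.24   0.3801] rot [-3.1413 -0.7561  0.109 ] q [ 0.29 -0.03 -1.01  2.2   0.93  0.49 -2.92] F [ 0.5 -0.7 -2.2]
local shift [-0.0653 -0.0037  0.0411] local rotvec [ 0.0038  0.0293 -0.0043]
```

Joint 7 has reached its limit. The judging ignores roll about the scanner's own axis, so I'll roll about tool z to free it.

Request:
drive_tool(travel=[[0,0,0],[0,0,0],[0,0,0]], turn=[[0,0,0.05],[0,0,0.05],[0,0,0]])

```text
t: 9.95
eef_pos: [0.4435, 0.238, 0.3811]
tcp_rot: [-3.07, -0.755, 0.003]
contact_force: [-0.1, -1.0, -2.1]
gripper_width: 0.26
grip_force: 30.0
```

```bash
python3 - <<'E'
from go import *
for d in(.075,):p,R=fin(d);go(p,R)
E
```

```text
t 9.95 pos [0.4435 0.238  0.3811] rot [-3.0705e+00 -7.5530e-01  3.0000e-03] q [ 0.74 -0.05 -1.4   2.19  0.87  0.44 -2.92] F [-0.1 -1.  -2.1]
local shift [-0.0658 -0.0009  0.0666] local rotvec [ 0.0069  0.0272 -0.0814]
```

Joint 7 didn't come off its limit. I'll fit a kinematic model from the logged poses so I can choose the roll direction properly.

```bash
cat > fk.py <<'E'
import numpy as np, itertools
from scipy.spatial.transform import Rotation as Ro
from scipy.optimize import least_squares
D=[([1.23599291,.46744969,-.01157402,1.60268406,.00596142,1.07139217,-.05627956],[.18695,-.62255,.30273],[3.1415,0,.2917]),
([.3,.2,-.5,2.01,.12,.96,-1.71],[.4646,.0351,.3028],[3.1414,0,.1125]),
([.23,.36,-.46,2.1,.24,.73,-1.85],[.465,.0452,.1968],[3.1415,0,.1117]),
([.32,.12,-.52,1.92,.06,1.12,-1.69],[.4649,.0452,.377],[3.1413,0,.1117]),
([-.02,.05,-.66,2.03,.35,.76,-2.35],[.4419,.2429,.3764],[3.1397,-.399,.1118]),
([.29,-.03,-1.01,2.2,.93,.49,-2.92],[.4432,.24,.3801],[-3.1413,-.7561,.109]),
([.74,-.05,-1.4,2.19,.87,.44,-2.92],[.4435,.238,.3811],[-3.0705,-.7553,.003])]
# p: base yaw, tool yaw, d1,d3,d5,d7, elbow x offsets a3,a4,a5,a6
def fk(q,s,p):
    R=Ro.from_euler("z",p[0]);x=np.array([0,0,p[2]])
    off=[(0,0,0),(0,0,0),(p[6],0,p[3]),(p[7],0,0),(0,0,p[4]),(p[8],0,0),(0,0,p[5])]
    for i in range(7):
        R=R*Ro.from_euler("zy"[i%2],s[i]*q[i]); x=x+R.apply(off[i])
    return x,R*Ro.from_euler("z",p[1])
def res(p,s):
    o=[]
    for q,x,e in D:
        X,R=fk(q,s,p);o+=list((X-x)*3)+list((R.inv()*Ro.from_euler("xyz",e)).as_rotvec()*.5)
    return np.array(o)
def fit():
    best=None
    for c in itertools.product([1,-1],repeat=4):
        s=[c[0],1,c[1],1,c[2],1,c[3]]
        for b0 in(0,1.57,3.14,-1.57):
            for t0 in(0,1.57,3.14,-1.57):
                r=least_squares(res,[b0,t0,.33,.4,.4,.2,0,0,0],args=(s,),max_nfev=40)
                if best is None or r.cost<best[0]: best=(r.cost,s,r.x)
    return best
if __name__=="__main__":
    import pickle;b=fit();print(b[0],b[1],np.round(b[2],3));print(np.round(res(b[2],b[1]).reshape(-1,6),3));pickle.dump(b,open("fk.pkl","wb"))
E
timeout 500 python3 fk.py
```

```text
0.0016920687439539108 [-1, 1, -1, 1, -1, 1, -1] [-0.053  1.523  0.277  0.559  0.468  0.248 -0.022  0.011 -0.014]
[[-0.002 -0.004  0.004  0.     0.    -0.003]
 [-0.001  0.01  -0.001  0.001  0.     0.002]
 [ 0.011  0.001  0.019  0.001 -0.    -0.006]
 [-0.006  0.009 -0.017 -0.003  0.001 -0.007]
 [-0.01   0.008  0.004  0.009  0.001 -0.001]
 [-0.016  0.004 -0.006  0.02   0.001  0.009]
 [ 0.025 -0.015 -0.003  0.019 -0.     0.005]]
```

The z joints are sign-reversed, so I should roll the other way.

Request:
drive_tool(travel=[[0,0,0],[0,0,0],[0,0,0],[0,0,0],[0,0,0],[0,0,0]], turn=[[0,0,-0.08],[0,0,-0.1],[0,0,-0.1],[0,0,-0.1],[0,0,-0.1],[0,0,0]])

```text
t: 10.7
eef_pos: [0.4418, 0.2411, 0.3808]
tcp_rot: [2.787, -0.684, 0.646]
contact_force: [-0.1, -0.1, -1.8]
gripper_width: 0.258
grip_force: 30.0
```

```bash
python3 - <<'E'
from go import *
for d in(.075,):p,R=fin(d);go(p,R)
E
```

```text
t 10.7 pos [0.4418 0.2411 0.3808] rot [ 2.7867 -0.6842  0.6455] q [ 0.65 -0.04 -1.33  2.19  0.89  0.45 -2.46] F [-0.1 -0.1 -1.8]
local shift [-0.0582 -0.0276  0.0674] local rotvec [-0.0058  0.0276  0.4029]
```

```bash
python3 - <<'E'
from go import *
import pickle; from fk import fk
from scipy.optimize import least_squares
b=pickle.load(open("fk.pkl","rb"))
q0=np.array(observe()["q"])
lo=np.array([-2.53,-.31,-1.57,.28,-1.29,.15,-2.92]);hi=np.array([2.53,2.02,1.55,2.44,4.43,1.84,2.92])
for d in(.075,.1):
  p,R=fin(d)
  for roll in(0,-.4,-.7,-1,-1.5):
    Rt=R*Ro.from_euler("z",roll)
    def f(q):
        X,Rr=fk(q,b[1],b[2]);return np.r_[(X-p)*30,(Rr.inv()*Rt).as_rotvec()*10,.03*(q-q0)]
    r=least_squares(f,q0,bounds=(lo+.03,hi-.03));print(d,roll,np.round(r.x,2),np.round(f(r.x)[:6],2))
E
```

```text
0.075 0 [ 0.95 -0.19 -1.54  2.33  0.84  0.18 -2.89] [-0.83 -0.48  1.13 -0.03  0.22  0.02]
0.075 -0.4 [-1.62  0.22  1.02  2.29  1.23  0.18 -2.89] [-0.01  0.04  0.21  0.    0.32  0.04]
0.075 -0.7 [ 0.37  0.37 -1.31  2.31  1.65  0.77 -2.89] [ 0. -0.  0. -0.  0.  0.]
0.075 -1 [ 0.3   0.3  -1.19  2.31  1.64  0.69 -2.6 ] [-0. -0.  0. -0.  0.  0.]
0.075 -1.5 [ 0.3   0.3  -1.18  2.31  1.64  0.68 -2.1 ] [-0. -0.  0. -0. -0. -0.]
0.1 0 [ 0.94 -0.22 -1.54  2.33  0.82  0.18 -2.89] [-0.42 -0.24  0.61  0.02  0.16  0.01]
0.1 -0.4 [-1.88  0.2   1.26  2.32  1.22  0.18 -2.89] [-0.    0.01  0.05  0.    0.07  0.01]
0.1 -0.7 [ 0.38  0.2  -1.24  2.32  1.53  0.61 -2.83] [-0. -0.  0. -0.  0.  0.]
0.1 -1 [ 0.38  0.2  -1.25  2.32  1.53  0.62 -2.53] [-0. -0.  0. -0.  0.  0.]
0.1 -1.5 [ 0.38  0.2  -1.25  2.32  1.53  0.62 -2.03] [-0. -0.  0. -0. -0. -0.]
```

Request:
drive_tool(travel=[[0,0,0],[0,0,0],[0,0,0],[0,0,0],[0,0,0],[0,0,0],[0,0,0],[0,0,0],[0,0,0]], turn=[[0,0,-0.08],[0,0,-0.12],[0,0,-0.12],[0,0,-0.12],[0,0,-0.12],[0,0,-0.12],[0,0,-0.12],[0,0,-0.1],[0,0,0]])

```text
t: 11.82
eef_pos: [0.4419, 0.2408, 0.3808]
tcp_rot: [2.402, -0.184, 1.487]
contact_force: [-0.1, -0.3, -0.8]
gripper_width: 0.26
grip_force: 30.0
```

```bash
cat >> go.py <<'E'
def go2(d,roll):
    p,R=fin(d);go(p,R*Ro.from_euler("z",roll))
    s=observe();R=Ro.from_euler("xyz",s["tcp_rot"]);z=R.apply([0,0,1]);n=fin(d)[1].apply([0,0,1])
    w=s["eef_pos"]+.189*z;print("win",np.round(w,3),"off deg",np.degrees(np.arccos(z@n)),"plane dist",-(w-S)@n,"miss",np.round(R.inv().apply(S-w),4))
E
python3 -c "
from go import *
go2(.075,-1.4);go2(.12,-1.4)"
```

```text
t 11.825 pos [0.4419 0.2408 0.3808] rot [ 2.4024 -0.184   1.4872] q [ 0.56 -0.03 -1.25  2.19  0.91  0.46 -1.58] F [-0.1 -0.3 -0.8]
local shift [-0.0144 -0.0628  0.0673] local rotvec [-0.0271  0.0064 -0.099 ]
win [0.571 0.256 0.243] off deg 1.5957757087432909 plane dist 0.14052675670100248 miss [-0.0123 -0.0557  0.1422]
t 11.825 pos [0.4419 0.2408 0.3808] rot [ 2.4024 -0.184   1.4872] q [ 0.56 -0.03 -1.25  2.19  0.91  0.46 -1.58] F [-0.1 -0.3 -0.8]
local shift [-0.0147 -0.064   0.0223] local rotvec [-0.0271  0.0064 -0.099 ]
win [0.571 0.256 0.243] off deg 1.5957757087432909 plane dist 0.14052675670100248 miss [-0.0123 -0.0557  0.1422]
```

Joint 7 is free now at -1.58. Next: slide parallel to the slope, then approach.

Request:
drive_tool(travel=[[-0.001,-0.005,0],[-0.002,-0.01,0],[-0.002,-0.01,0],[-0.002,-0.01,0],[-0.003,-0.01,0],[-0.003,-0.01,0],[-0.002,-0.008,0],[0,0,0],[0,0,0]], turn=[[-0.009,0.002,0],[-0.009,0.002,0],[-0.009,0.002,0],[0,0,0],[0,0,0],[0,0,0],[0,0,0],[0,0,0],[0,0,0]])

```text
t: 12.95
eef_pos: [0.3962, 0.2378, 0.3357]
tcp_rot: [2.374, -0.188, 1.492]
contact_force: [-0.7, 0.6, -1.1]
gripper_width: 0.256
grip_force: 30.0
```

```bash
python3 -c "
from go import *
go2(.075,-1.3)"
```

```text
t 12.95 pos [0.3962 0.2378 0.3357] rot [ 2.3738 -0.1881  1.4922] q [ 0.59 -0.04 -1.36  2.32  1.21  0.45 -1.97] F [-0.7  0.6 -1.1]
local shift [ 0.0002 -0.0022  0.0659] local rotvec [0.0009 0.0015 0.0017]
win [0.529 0.253 0.202] off deg 0.10026678130788162 plane dist 0.14089085009832575 miss [ 0.0006 -0.0024  0.1409]
```

Request:
drive_tool(travel=[[0,-0.002,0.008],[0,0,0.012],[0,0,0.012],[0,0,0.012],[0,0,0.012],[0,0,0.008],[0,0,0],[0,0,0]], turn=[[0,0,0],[0,0,0],[0,0,0],[0,0,0],[0,0,0],[0,0,0],[0,0,0],[0,0,0]])

```text
t: 13.95
eef_pos: [0.4394, 0.2431, 0.289]
tcp_rot: [2.374, -0.187, 1.493]
contact_force: [0.4, 0.0, -2.6]
gripper_width: 0.26
grip_force: 30.0
```

```bash
python3 - <<'E'
from go import *
go2(.075,-1.3)
s=observe();R=Ro.from_euler("xyz",s["tcp_rot"]);z=R.apply([0,0,1]);w=s["eef_pos"]+.189*z
ims=[]
for n in("side","top"):
    c=capture(n);im=np.ascontiguousarray(c["frame"][:,:,::-1])
    g=[proj(c,X)[0] for X in(s["eef_pos"]+.029*z,w,S)]
    print(n,np.round(g,0).tolist(),[(np.round(d["centre"]).tolist(),round(d["score"],2)) for d in landmark_of(c,"scanner_window")][:3],[(np.round(d["centre"]).tolist(),round(d["score"],2)) for d in landmark_of(c,"sticker")][:2])
    v,u=(100,180) if n=="side" else (150,140)
    a=cv2.resize(im[v:v+150,u:u+160],None,fx=2.5,fy=2.5,interpolation=cv2.INTER_CUBIC)
    for p in g: cv2.circle(a,tuple(int(k) for k in (p-[u,v])*2.5),3,(0,255,0),-1)
    ims.append(a)
cv2.imwrite("pics/f.png",np.hstack(ims))
E
```

```text
t 13.95 pos [0.4394 0.2431 0.289 ] rot [ 2.3736 -0.1869  1.493 ] q [ 0.35  0.34 -1.25  2.31  1.63  0.77 -2.26] F [ 0.4  0.  -2.6]
local shift [0.0003 0.0002 0.0021] local rotvec [0.0009 0.0017 0.0031]
win [0.572 0.258 0.155] off deg 0.11139052607042785 plane dist 0.07712219025151167 miss [ 0.0008 -0.0001  0.0771]
side [[243.0, 137.0], [291.0, 176.0], [312.0, 193.0]] [([246.0, 307.0], 0.98), ([294.0, 303.0], 0.98), ([288.0, 179.0], 0.91)] [([288.0, 178.0], 0.41)]
top [[214.0, 286.0], [220.0, 240.0], [222.0, 221.0]] [([289.0, 248.0], 0.84), ([363.0, 257.0], 0.83), ([358.0, 301.0], 0.76)] [([224.0, 221.0], 0.76), ([333.0, 187.0], 0.36)]
```

View pics/f.png

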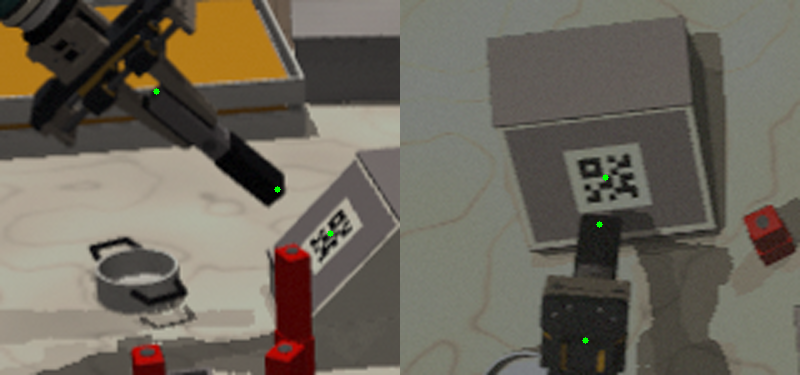

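The side view shows the head's end at crop (276,192), against a predicted (277,189). The top view shows it at about x=601, against a predicted 599. The line of sight runs to the sticker's middle with a clear gap, so I'm handing it in.

```bash
python3 -c "
from cell import *
print(finish_job())"
```

```text
the job is handed in; nothing more can be done
None
```

I handed the job in at about 14 s with the scanner held in the air, its window about 77 mm from the sticker's middle, less than 1° off square by the measured arm pose. The arm readings and last pictures showed the grip firm and nothing touching, but the hand-in returned no verdict.

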